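# Reload, couple and start the bench shaker

### The arm

A 6-joint arm with a two-finger parallel gripper is mounted at the origin on the work surface. World frame = base frame: x ahead of the robot, y to its left, z up, the work surface at z = 0. Lengths are in mm, angles in rad, forces in N, time in s.
With the tool pointing down it reaches from about 275 to 750 mm from the base axis. Payload 10.2 kg.
Tool frame: the origin (TCP) lies at the centre of the arm's flange, where the gripper is bolted on; the fingertips stand 173 mm ahead of it and the grasp point (between the pads) lies 155 mm ahead of it; z points along the fingers, y is the line along which they close (so a half turn about z gives the same grasp; the last joint's range is limited). The gripper opens to 85 mm and grips with 20 to 120 N. Pads are 22 mm wide; open, the fingers measure 114 mm over their backs; the gripper's body (76 mm by 85 mm) begins 54 mm behind the grasp point. The pads swing forward as they close: fully open they stand 13 mm farther back than shut.
Start: joints at [0.978, 0.313, 1.498, -0, 1.331, -0.223], TCP at [189.764, 489.512, 404.694] pointing down, gripper open.
Joint ranges: [-2.94, 2.94], [-0.97, 2.17], [0.19, 2.56], [-1.23, 4.37], [0.02, 3.11], [-2.88, 2.88]. Speed limits (rad/s): [2.39, 2.39, 3.01, 3.14, 3.14, 3.14].

### API

Orientations are given as a unit quaternion [w, x, y, z].
In Python, from rig import ctrl, viewer gives the robot as it stands (ctrl), with the cameras (viewer).
- The arm moves only by the shell command python3 steer.py 'ROWS' [OPENING] [FORCE]. ROWS is a JSON list of rows, 1 to 8 of them, each an object with the fields dx, dy, dz (the shift in mm), drx, dry, drz (a rotation vector in rad); a field left out counts as zero; each row is the pose to reach, as a shift and turn from the pose commanded when the command began, along the tool's axes at that moment; what a row does not reach only later rows make up. A row lasts 1/10 s, in which the tool goes at most 50 mm and 0.15 rad, less where a joint would pass 70% of its speed; a pose out of reach is approached as far as the arm can. OPENING is the opening from 0.0 (shut) to 1.0 (fully open), set as the command begins (- or left out keeps the last). The fingers move at their own pace and stop on an object; FORCE is the grip in N (left out, the last holds). Time passes only in rows, so rows that do not move let the fingers close. It prints the time, the measured TCP pose, the force, the opening and the grip force at its end. Input that does not fit is refused with a message, and nothing moves.
- ctrl.sense(): the state, without advancing time (a new reading comes with each control period).
- viewer.capture(name): name is "scene" or "top" or "wrist"; returns the picture (384x512x3 uint8, red, green, blue); there is no depth.
- viewer.calibration(name): a dict with "fx", "fy", "cx", "cy" (pixels), "position" and "attitude" of the camera in the world. Camera axes: x right, y down, z forward; pixel columns grow to the right and rows downward; lengths in mm; the calibration is good to about 2 mm. A picture is of the moment at which its call begins: read the wrist's pose just before it. calibration takes no time and is no camera call; for the wrist camera it gives the pose at the moment of the call.
- ctrl.finish_job(): hands the job in; it is judged then, once.
The state is a dict: "time_s": time; "joints": joint angles; "dq": joint speeds; "tau": joint torques, N m; "eef_pos": TCP position; "ee_rot": TCP orientation; "force": force on the tool from outside, world axes, zero at the start; "wrist_torque": the same for the moment, N m; "grip_width": opening from 0.0 (shut) to 1.0 (fully open); "grip_force": force on a finger pad.
Only numpy, scipy, OpenCV 4.12 (cv2) and the standard library are available. Lean on these libraries where they do the work, as an engineer would, in place of code of your own. Each camera call takes 0.05 s, during which the arm holds its last target. There are 200 camera calls.

### The job

Reload the bench shaker: with its steel pan at the yellow loading mark, take the finished yellow-capped bottles out and stand them on the cork mat, and stand every blue-capped bottle upright in the pan, one to a compartment. Then slide the loaded pan along the deck, without lifting it, until its lug is fully home in the drive yoke; drop the red-handled drive pin through both ears and the lug's eye until it is fully seated, and last pull the green start knob all the way out and let it spring back. Leave the other things on the bench where they stand.

Things in the scene. Friction and masses are not known exactly. Their poses are not given: they have to be found in the camera images.
- shaker: Cream bench shaker, fixed, 590 mm along its y, 220 mm along its x. Origin on the bench, mid deck-width; x points to the back of the bench. Flat aluminium deck 60 mm above the bench, y = -80 to +260 mm. Drive housing y = -140 to -330 mm, 125 mm high at the back, its front sloping down to 70 mm towards the robot. Open trough between deck and housing, under the yoke, 40 mm below the deck.
- load_mark (a point): Centre of the yellow outline on the deck (174 x 166 mm), where the pan is loaded; at x = 0, y = +170 mm of the shaker, 60 mm above the bench. Axes as the shaker's.
- work_mark (a point): Centre of the green outline on the deck (174 x 166 mm), where the pan works, coupled to the yoke; at x = 0, y = +2 mm of the shaker, 60 mm above the bench.
- yoke (a point): Top centre of the upper ear's hole, at x = 0, y = -105 mm of the shaker, 97 mm above the bench; axes as the shaker's. Two level ears 53 mm wide, 8 mm thick, 12 mm apart (gap 77 to 89 mm above the bench), a vertical 14 mm hole through both. The mouth opens to +y, its flared cheeks (60 mm, then 41 mm wide) guide the lug in; the closed back, 22.5 mm behind the hole, stops it eye under hole.
- start_knob (a joint): Green mushroom pull knob in the middle of the sloping front panel (x = -65, y = -235 mm of the shaker; panel face there 97.5 mm above the bench). In m: 0 at rest, 0.016 fully out along the panel's normal, 31 degrees from vertical towards the robot (direction (-0.521, 0, 0.853) of the shaker). Spring return, 2 N at rest, 8 N fully out; it starts the drive when pulled beyond 12 mm.
- knob_grip (a point): Centre of the knob's head, 29 mm out from the panel, moving with the knob; z axis: the pull direction. Head 36 mm in diameter, 14 to 40 mm out from the panel (full width 20 to 34 mm), on a 14 mm stem.
- pan: Square stainless pan, loose, about 0.7 kg, 154 x 154 mm, walls 45 mm high, 3 mm thick. Origin at the centre of its underside. Floor 4 mm thick; a cross of 4 mm dividers, as high as the walls, makes four compartments 72 mm square centred at x = +-38, y = +-38 mm. Lug at its -y side, handle at +y. Starts on the deck at the yellow mark, its y within 5 degrees of the shaker's; slides on the deck.
- pan_eye (a point): Centre of the 20 mm vertical eye in the pan's lug, at y = -107, z = 23 mm of the pan. The lug is a flat steel tab 36 mm wide, 6 mm thick (20 to 26 mm above the pan's underside), reaching 52 mm out from the wall, 22 mm beyond the eye's centre.
- pan_handle (a point): Centre of the black grip bar of the pan's handle, at y = +113, z = 85 mm of the pan. Bar 12 x 12 mm, 102 mm long along the pan's x, 30 mm clear of the wall, on two wire legs at x = +-45 mm; clear below it between the legs.
- pin: Drive pin, loose, 90 g. Origin at the underside of its flange, z up through the handle. Flange 30 mm across, 5 mm thick; red handle 24 mm in diameter, 5 to 55 mm above the origin; steel shank 11 mm in diameter, 62 mm long, last 10 mm tapering to 5 mm. Starts upright in a 14 mm hole of a blue block (50 x 50 x 72 mm, fixed to the bench), flange on the block.
- pin_tip (a point): Lower tip of the pin, 62 mm below its origin. Seated in the yoke, the flange rests on top of the upper ear and the tip stands about 35 mm above the bench.
- mat: Cork mat, 85 mm along its x, 150 mm along its y, 4 mm thick, fixed to the bench to the right of the pin's block; the finished bottles go on it. Origin on the bench under its centre.
- finished1: Finished white bottle with a yellow cap, loose, about 180 g (one or both of the two are present). Same shape as the blue-capped ones: 98 mm high, body 60 mm in diameter to 58 mm up, cap 44 mm in diameter from 72 to 98 mm up. Origin at the centre of its base. Starts upright in a compartment of the pan.
- finished2: Finished white bottle with a yellow cap, loose, about 180 g (one or both of the two are present). Same shape as the blue-capped ones: 98 mm high, body 60 mm in diameter to 58 mm up, cap 44 mm in diameter from 72 to 98 mm up. Origin at the centre of its base. Starts upright in a compartment of the pan.
- bottle1: White sample bottle with a blue cap, loose, about 180 g (two to four of these bottles are present; the others are absent). Origin at the centre of its base. Squat: 98 mm high; body 60 mm in diameter to 58 mm up, narrowing to a cap 44 mm in diameter from 72 to 98 mm up; low centre of mass. Stands upright on the bench to the left of the shaker.
- bottle2: White sample bottle with a blue cap, loose, about 180 g (two to four of these bottles are present; the others are absent). Origin at the centre of its base. Squat: 98 mm high; body 60 mm in diameter to 58 mm up, narrowing to a cap 44 mm in diameter from 72 to 98 mm up; low centre of mass. Stands upright on the bench to the left of the shaker.
- bottle3: White sample bottle with a blue cap, loose, about 180 g (two to four of these bottles are present; the others are absent). Origin at the centre of its base. Squat: 98 mm high; body 60 mm in diameter to 58 mm up, narrowing to a cap 44 mm in diameter from 72 to 98 mm up; low centre of mass. Stands upright on the bench to the left of the shaker.
- bottle4: White sample bottle with a blue cap, loose, about 180 g (two to four of these bottles are present; the others are absent). Origin at the centre of its base. Squat: 98 mm high; body 60 mm in diameter to 58 mm up, narrowing to a cap 44 mm in diameter from 72 to 98 mm up; low centre of mass. Stands upright on the bench to the left of the shaker.
- reagent: Amber reagent bottle with a red cap, 60 mm in diameter, 118 mm high, among the sample bottles; leave it alone. Origin at the centre of its base.
- dishes: Stack of petri dishes 90 mm in diameter, 72 mm high; leave alone. Origin at the centre of its base.
- beaker: Glass beaker 76 mm in diameter, 95 mm high; leave alone. Origin at the centre of its base.
- wash_bottle: White wash bottle 64 mm in diameter, 195 mm high with its red spout, behind the shaker; leave alone. Origin at the centre of its base.
- tally: Steel tally counter 44 mm in diameter, 40 mm high; leave alone. Origin at the centre of its base.

How it is judged (in metres and radians):
On the way, in this order (a step that is already met when the one before it is completed fails the run):
1. every blue-capped bottle stands upright in the pan and every yellow-capped one on the mat, the pan at its loading mark (x of bottle1 in the frame of pan between -0.06 and 0.06 m and y of bottle1 in the frame of pan between -0.06 and 0.06 m and z of each of bottle1, bottle2, bottle3, bottle4 in the frame of pan below 0.012 m and angle between each of bottle1, bottle2, bottle3, bottle4, finished1, finished2's own z axis and vertical below 0.12 rad and x of bottle2 in the frame of pan between -0.06 and 0.06 m and y of bottle2 in the frame of pan between -0.06 and 0.06 m and x of bottle3 in the frame of pan between -0.06 and 0.06 m and y of bottle3 in the frame of pan between -0.06 and 0.06 m and x of bottle4 in the frame of pan between -0.06 and 0.06 m and y of bottle4 in the frame of pan between -0.06 and 0.06 m and x of finished1 in the frame of mat between -0.043 and 0.043 m and y of finished1 in the frame of mat between -0.075 and 0.075 m and height (world z) of each of finished1, finished2 below 0.012 m and x of finished2 in the frame of mat between -0.043 and 0.043 m and y of finished2 in the frame of mat between -0.075 and 0.075 m and y of pan in the frame of shaker above 0.12 m), for 0.2 s.
2. the loaded pan has been slid along the deck until its eye is under the yoke's holes (x of bottle1 in the frame of pan between -0.06 and 0.06 m and y of bottle1 in the frame of pan between -0.06 and 0.06 m and z of each of bottle1, bottle2, bottle3, bottle4 in the frame of pan below 0.012 m and angle between each of bottle1, bottle2, bottle3, bottle4, finished1, finished2's own z axis and vertical below 0.12 rad and x of bottle2 in the frame of pan between -0.06 and 0.06 m and y of bottle2 in the frame of pan between -0.06 and 0.06 m and x of bottle3 in the frame of pan between -0.06 and 0.06 m and y of bottle3 in the frame of pan between -0.06 and 0.06 m and x of bottle4 in the frame of pan between -0.06 and 0.06 m and y of bottle4 in the frame of pan between -0.06 and 0.06 m and x of finished1 in the frame of mat between -0.043 and 0.043 m and y of finished1 in the frame of mat between -0.075 and 0.075 m and height (world z) of each of finished1, finished2 below 0.012 m and x of finished2 in the frame of mat between -0.043 and 0.043 m and y of finished2 in the frame of mat between -0.075 and 0.075 m and horizontal distance between pan_eye and yoke below 0.0055 m and z of pan in the frame of shaker below 0.064 m and angle between the y axis of pan and the y axis of shaker, either way round below 0.1 rad), for 0.2 s.
3. the drive pin is through both ears and the eye, seated on its flange (horizontal distance between pan_eye and yoke below 0.0055 m and z of pan in the frame of shaker below 0.064 m and angle between the y axis of pan and the y axis of shaker, either way round below 0.1 rad and horizontal distance between pin and yoke below 0.005 m and horizontal distance between pin_tip and yoke below 0.006 m and z of pin in the frame of yoke below 0.004 m and angle between pin's own z axis and vertical below 0.12 rad), for 0.2 s.
4. the start knob is pulled out beyond 12 mm (all of step 3 and value of joint start_knob above 0.012 m), for 0.1 s.
At the end, for the whole second after the job is handed in: Blue-capped bottles stand upright (0.12 rad) on the pan's floor, yellow ones on the mat; pan flat on the deck, eye within 5.5 mm of the yoke's hole axis; pin upright through ears and eye, flange within 4 mm of the upper ear; knob within 3 mm of rest; all still (all of step 3 and x of bottle1 in the frame of pan between -0.06 and 0.06 m and y of bottle1 in the frame of pan between -0.06 and 0.06 m and z of each of bottle1, bottle2, bottle3, bottle4 in the frame of pan below 0.012 m and angle between each of bottle1, bottle2, bottle3, bottle4, finished1, finished2's own z axis and vertical below 0.12 rad and x of bottle2 in the frame of pan between -0.06 and 0.06 m and y of bottle2 in the frame of pan between -0.06 and 0.06 m and x of bottle3 in the frame of pan between -0.06 and 0.06 m and y of bottle3 in the frame of pan between -0.06 and 0.06 m and x of bottle4 in the frame of pan between -0.06 and 0.06 m and y of bottle4 in the frame of pan between -0.06 and 0.06 m and x of finished1 in the frame of mat between -0.043 and 0.043 m and y of finished1 in the frame of mat between -0.075 and 0.075 m and height (world z) of each of finished1, finished2 below 0.012 m and x of finished2 in the frame of mat between -0.043 and 0.043 m and y of finished2 in the frame of mat between -0.075 and 0.075 m and value of joint start_knob below 0.003 m and linear speed of each of bottle1, bottle2, bottle3, bottle4, finished1, finished2, pan, pin below 0.02 m/s); the robot touches nothing.
It fails at once if the pan is lifted more than 12 mm off the deck or tipped (z of pan in the frame of shaker above 0.072 m or angle between pan's own z axis and vertical above 0.15 rad).
It fails at once if a bystander is moved more than 40 mm or the reagent bottle tipped over (distance of any of reagent, dishes, beaker, wash_bottle, tally from where it was at the start of the episode above 0.04 m or angle between reagent's own z axis and vertical above 0.5 rad).
Of finished1, finished2 only 1 to 2 are there at a start; the rules pass over those that are not, and their reading is None.
Of bottle1, bottle2, bottle3, bottle4 only 2 to 4 are there at a start; the rules pass over those that are not, and their reading is None.
At some moment in a run one of bottle1, bottle2, bottle3, bottle4 may be knocked a few centimetres aside while the robot is not near it.
It also fails if it takes over 210 s, if anything falls off the work surface, if the arm or the gripper's body presses on something with over 40 N, if the wrist force passes 120 N, or if a joint passes its speed limit or range.

## Working session

There is one attempt and no reset: what is moved stays moved. The work goes in short steps, Python scripts to look and compute and a shell command to move; the robot and the scene stay as the last step left them, time stands still between calls to the robot, and variables do not carry over. Pictures are saved under pics/ and viewed, at most 14 in all, crops included, and the job is handed in when it is done.

```bash
ls; mkdir -p pics; cat > h.py <<'E'
import numpy as np, cv2, json
from rig import ctrl, viewer
from scipy.spatial.transform import Rotation as R
def q2R(q): return R.from_quat([q[1],q[2],q[3],q[0]]).as_matrix()
def snap(n,f):
    c=viewer.calibration(n); im=viewer.capture(n); cv2.imwrite('pics/'+f,cv2.cvtColor(im,cv2.COLOR_RGB2BGR)); json.dump({k:np.array(v).tolist() for k,v in c.items()},open('pics/'+f[:-4]+'.json','w')); return im,c
def att(c):
    a=np.array(c['attitude'],float); return a if a.shape==(3,3) else q2R(a)
def px2w(c,u,v,z):
    d=att(c)@np.array([(u-c['cx'])/c['fx'],(v-c['cy'])/c['fy'],1]); p=np.array(c['position']); return p+d*(z-p[2])/d[2]
def w2px(c,P):
    q=att(c).T@(np.array(P,float)-np.array(c['position'])); return c['cx']+c['fx']*q[0]/q[2], c['cy']+c['fy']*q[1]/q[2]
def st():
    s=ctrl.sense(); return s,np.array(s['eef_pos']),q2R(s['ee_rot'])
E
python3 - <<'E'
from h import *
for n in('top','scene','wrist'):
    im,c=snap(n,n+'0.png'); print(n,c)
s,p,T=st(); print(p,T.round(3),s['time_s'])
a=cv2.imread('pics/top0.png');b=cv2.imread('pics/scene0.png')
cv2.imwrite('pics/top0x.png',cv2.resize(a,(800,600),interpolation=cv2.INTER_CUBIC))
E
```

```text
pics
rig.py
steer.py
top {'fx': 380.5384346476265, 'fy': 380.5384346476265, 'cx': 256.69848481941096, 'cy': 187.09711269476094, 'position': array([ 371.77753232,  -82.70169   , 1531.11285084]), 'attitude': array([ 0.05042988, -0.6971861 ,  0.71312233, -0.05333779])}
scene {'fx': 447.20213991665617, 'fy': 447.20213991665617, 'cx': 252.44361483612474, 'cy': 189.5628851820495, 'position': array([1019.3714155 ,  574.57630933, 1091.72342808]), 'attitude': array([-0.09128288,  0.26142201,  0.90717734, -0.31678895])}
wrist {'fx': 300.8256021220026, 'fy': 300.8256021220026, 'cx': 250.64319822396106, 'cy': 192.3495251888673, 'position': array([113.1743416 , 518.99680774, 373.43663557]), 'attitude': array([0.13333537, 0.81403049, 0.55797557, 0.0907706 ])}
[189.74393171 489.47845248 404.28142507] [[-0.932  0.361 -0.001]
 [ 0.361  0.932 -0.001]
 [ 0.    -0.001 -1.   ]] 0.15
```

View pics/top0x.png

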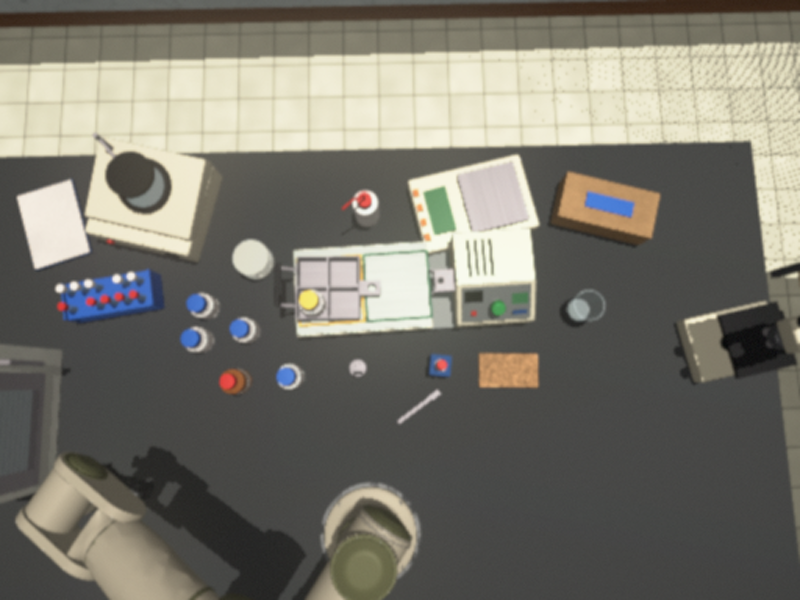

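View pics/scene0.png

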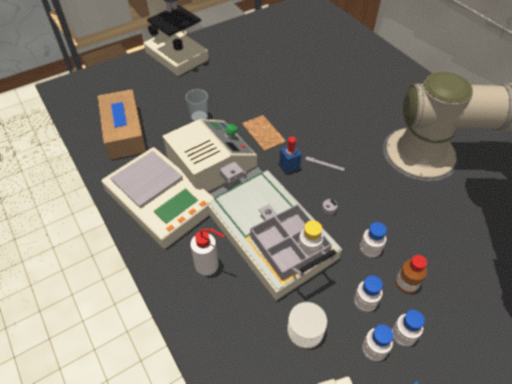

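Four blue caps, one yellow cap in the pan (800px view: about (310,300)), pin (440,366), mat (509,370), knob (498,309). I'll get the numbers next.

```bash
cat >> h.py <<'E'
def blobs(im,lo,hi,amin=15):
    hsv=cv2.cvtColor(im,cv2.COLOR_RGB2HSV); m=cv2.inRange(hsv,np.array(lo),np.array(hi))
    n,l,s,ce=cv2.connectedComponentsWithStats(m); return [(ce[i].round(1).tolist(),int(s[i][4]),s[i][:4].tolist()) for i in range(1,n) if s[i][4]>=amin]
BL=((100,130,80),(125,255,255)); YE=((20,120,100),(35,255,255)); GR=((50,80,40),(85,255,255)); RE=((0,150,80),(8,255,255)); CO=((8,80,80),(20,255,255))
E
python3 - <<'E'
from h import *
im=cv2.cvtColor(cv2.imread('pics/top0.png'),cv2.COLOR_BGR2RGB); c=viewer.calibration('top')
for n,r,z in(('blue',BL,92),('yel',YE,150),('green',GR,60),('red',RE,120),('cork',CO,4)):
    for b in blobs(im,*r):
        print(n,b,px2w(c,*b[0],z).round(0)[:2])
a=cv2.imread('pics/top0.png')[140:225,170:355]
cv2.imwrite('pics/crop1.png',cv2.resize(a,None,fx=4.3,fy=4.3,interpolation=cv2.INTER_CUBIC))
E
```

```text
blue ([389.7, 130.4], 239, [375, 124, 30, 14]) [ 797. -616.]
blue ([71.1, 191.6], 891, [39, 173, 64, 33]) [583. 617.]
blue ([124.7, 193.7], 96, [119, 189, 12, 10]) [570. 412.]
blue ([152.5, 209.7], 96, [147, 205, 12, 11]) [507. 305.]
blue ([121.1, 216.1], 101, [116, 211, 12, 11]) [485. 423.]
blue ([280.0, 237.4], 23, [276, 232, 12, 8]) [ 392. -174.]
blue ([182.4, 240.6], 88, [177, 236, 12, 10]) [388. 192.]
yel ([196.9, 191.6], 101, [191, 186, 12, 12]) [564. 129.]
green ([332.7, 190.2], 36, [329, 188, 8, 5]) [ 570. -388.]
green ([318.4, 196.6], 67, [314, 192, 10, 10]) [ 547. -331.]
red ([232.9, 127.8], 46, [229, 124, 8, 8]) [812.  -5.]
red ([38.6, 195.8], 17, [37, 194, 5, 5]) [566. 723.]
red ([282.1, 233.1], 18, [280, 231, 5, 5]) [ 407. -181.]
red ([145.6, 243.7], 100, [141, 238, 11, 12]) [380. 321.]
cork ([388.5, 131.3], 1578, [355, 110, 68, 43]) [ 819. -644.]
cork ([265.6, 123.1], 17, [264, 121, 4, 5]) [ 866. -135.]
cork ([268.1, 132.6], 15, [266, 131, 5, 4]) [ 825. -144.]
cork ([270.5, 142.0], 16, [269, 140, 4, 5]) [ 785. -153.]
cork ([273.0, 151.5], 16, [271, 150, 5, 4]) [ 744. -162.]
cork ([230.2, 171.9], 22, [229, 163, 3, 16]) [663.  15.]
cork ([218.9, 205.4], 28, [210, 205, 20, 2]) [527.  62.]
cork ([325.1, 236.6], 860, [306, 226, 39, 23]) [ 392. -359.]
cork ([151.2, 243.8], 136, [142, 236, 16, 17]) [380. 332.]
```

View pics/crop1.png

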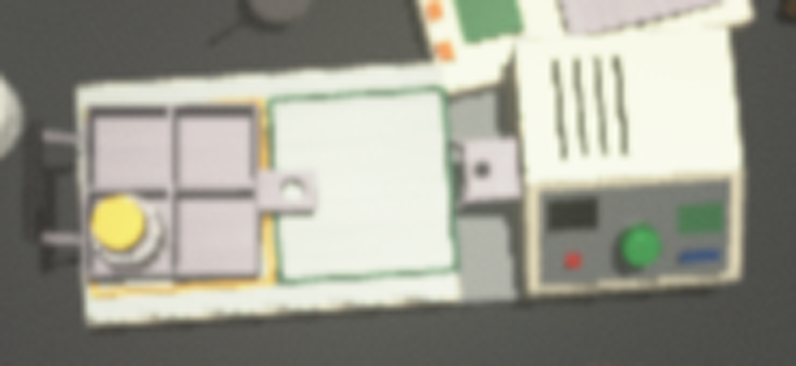

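```bash
cat > fit.py <<'E'
from h import *
from scipy.optimize import least_squares
c=viewer.calibration('top')
f=lambda x,y:(170+x/4.3,140+y/4.3)
# green outline corners in shaker frame(x,y): TL=+x,+y
S=np.array([[83,89,60],[83,-85,60],[-83,-85,60],[-83,89,60],[0,-105,97],[110,260,60],[-110,260,60],[-65-15,-235,122]])
U=[f(271,97),f(445,89),f(457,272),f(277,283),f(482,170),f(77,88),f(88,325),f(640,246)]
def fr(q): 
    Rz=R.from_euler('z',q[2]).as_matrix(); return [np.subtract(w2px(c,Rz@s+[q[0],q[1],0]),u) for s,u in zip(S,U)]
r=least_squares(lambda q:np.ravel(fr(q)),[580,-60,0]); print('shaker',r.x,np.round(fr(r.x),1).tolist())
P=np.array([[0,-107,86],[0,0,45],[76,-76,45],[-76,-76,45],[76,76,45],[-76,76,45]],float)+[0,0,60]
V=[f(291,190),f(173,192),f(256,107),f(260,276),f(89,107),f(90,277)]
P[0,2]=86
def fp(q):
    Rz=R.from_euler('z',q[2]).as_matrix(); return [np.subtract(w2px(c,Rz@s+[q[0],q[1],0]),u) for s,u in zip(P,V)]
g=least_squares(lambda q:np.ravel(fp(q)),[580,110,0]); print('pan',g.x,np.round(fp(g.x),1).tolist())
Rs=R.from_euler('z',r.x[2]).as_matrix()
for n,l in dict(load=[0,170],yoke=[0,-105],knob=[-65-.521*29,-235]).items(): print(n,(Rs[:2,:2]@l+r.x[:2]).round(1))
E
python3 fit.py
```

```text
shaker [ 6.05811962e+02 -8.48361350e+01  4.48839362e-02] [[-2.0, 1.2], [1.5, 0.1], [1.9, -0.7], [-0.9, -0.2], [0.3, 0.1], [-0.5, -0.6], [-0.7, -0.1], [0.4, 0.1]]
pan [ 5.96976019e+02  8.50554773e+01 -1.15892830e-03] [[1.0, 0.4], [-0.0, -0.3], [0.5, -0.5], [0.0, -0.3], [-0.5, 0.3], [-0.9, 0.4]]
load [598.2  85. ]
yoke [ 610.5 -189.7]
knob [ 536.3 -323.2]
```

```bash
cat > go.py <<'E'
# python3 go.py x y z [yaw of tool y axis deg]: shift in tool axes from the present pose (tool kept vertical)
import sys; from h import *
s,p,T=st(); a=[float(v) for v in sys.argv[1:]]
d=T.T@(np.array(a[:3])-p); yaw=np.radians(a[3] if len(a)>3 else 92.57)
Y=np.array([np.cos(yaw),np.sin(yaw),0]);Z=np.array([0,0,-1.]);G=np.c_[np.cross(Y,Z),Y,Z]
print('d',d.round(1),'rot',R.from_matrix(T.T@G).as_rotvec().round(3),'len',np.linalg.norm(d).round(0),'t',s['time_s'],'p',p.round(1),'j6',round(s['joints'][5],2),'F',np.round(s['force'],1))
E
python3 go.py 560 126 420
```

```text
d [-476.6 -205.1  -15.6] rot [-0.001 -0.    -0.415] len 519.0 t 0.15 p [189.7 489.5 404.3] j6 -0.22 F [0.1 0.8 0.6]
```

```bash
python3 steer.py '[{"dx": -40,"dy": -17,"dz": -15,"drz": -0.1},{"dx": -85,"dy": -37,"dz": -15,"drz": -0.2},{"dx": -130,"dy": -56,"dz": -15,"drz": -0.3},{"dx": -175,"dy": -75,"dz": -15,"drz": -0.415},{"dx": -220,"dy": -95,"dz": -15,"drz": -0.415},{"dx": -265,"dy": -114,"dz": -15,"drz": -0.415},{"dx": -310,"dy": -133,"dz": -15,"drz": -0.415},{"dx": -355,"dy": -153,"dz": -15,"drz": -0.415}]' 0.8; python3 go.py 560 126 420
```

```text
time_s: 0.95
eef_pos: [466.6, 216.9, 419.6]
ee_rot: [-0.0, -0.023, 1.0, 0.0]
force: [-0.0, 1.3, 0.7]
grip_width: 0.801
grip_force: 0.0
d [-89.2 -95.   -0.4] rot [ 0. -0.  0.] len 130.0 t 0.95 p [466.6 216.9 419.6] j6 -1.41 F [-0.   1.3  0.7]
```

```bash
python3 steer.py '[{"dx": -30,"dy": -32},{"dx": -60,"dy": -64},{"dx": -89,"dy": -95},{"dx": -89,"dy": -95},{"dx": -89,"dy": -95}]'
python3 - <<'E'
from h import *
im,c=snap('wrist','w1.png'); s,p,T=st(); print(p,s['joints'])
for b in blobs(im,*YE,60): print(b, px2w(c,*b[0],152).round(1))
print(w2px(c,[560,126,162]))
E
```

```text
time_s: 1.45
eef_pos: [558.9, 127.2, 419.0]
ee_rot: [-0.001, -0.022, 1.0, 0.0]
force: [0.0, 0.2, 0.5]
grip_width: 0.796
grip_force: 0.0
[558.4199047  127.92586291 419.3648557 ] [ 2.07385100e-02  4.10145411e-01  1.32247218e+00  2.27449969e-04
  1.40993809e+00 -1.59525988e+00]
([213.9, 128.7], 887, [136, 126, 155, 15]) [505.3  96.4 152. ]
([251.2, 200.3], 2405, [225, 172, 53, 57]) [562.9 127.9 152. ]
(np.float64(249.05017614065076), np.float64(201.0786868658455))
```

View pics/w1.png

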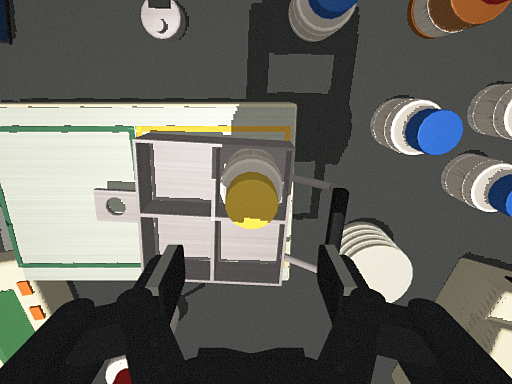

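Wrist view: the yellow cap is centred at (251,200) in the pan's robot-side/left compartment, between the fingers. Positions agree within a few mm; I'll add a proper cap-silhouette fit.

```bash
cat >> h.py <<'E'
from scipy.optimize import fsolve
def capfit(c,uv,base,z0=72,z1=98,r=22):
    "xy of a cylinder whose silhouette centroid is at uv"
    t=np.linspace(0,2*np.pi,60)
    def cen(q):
        P=[w2px(c,(q[0]+r*np.cos(a),q[1]+r*np.sin(a),base+z)) for z in(z0,z1) for a in t]
        m=cv2.moments(cv2.convexHull(np.array(P,np.float32))); return np.array([m['m10']/m['m00'],m['m01']/m['m00']])
    return fsolve(lambda q:cen(q)-uv,px2w(c,*uv,base+90)[:2],epsfcn=1e-4)
def blues(im,c):
    return [capfit(c,b[0],0).round(1).tolist() for b in blobs(im,*BL,60) if b[1]<130]
E
python3 - <<'E'
from h import *
load=lambda f:(cv2.cvtColor(cv2.imread(f'pics/{f}.png'),cv2.COLOR_BGR2RGB),json.load(open(f'pics/{f}.json')))
im,c=load('w1'); print('wr',capfit(c,(251.2,200.3),64)); 
im,c=load('top0'); print('top',capfit(c,(196.9,191.6),64)); print(blues(im,c))
E
python3 go.py 562 128 309
```

```text
wr [563.05263988 127.88124646]
top [564.27671871 128.45173708]
[[571.4, 414.4], [507.6, 307.0], [485.9, 425.6], [388.6, 192.6]]
d [-3.700e+00 -1.000e-01  1.104e+02] rot [ 0.    -0.001  0.   ] len 110.0 t 1.5 p [558.4 127.9 419.4] j6 -1.6 F [ 1.  -0.3 -0.1]
```

```bash
python3 steer.py '[{"dx": -5,"dz": 40},{"dx": -5,"dz": 80},{"dx": -5,"dz": 105},{"dx": -5,"dz": 112},{"dx": -5,"dz": 112},{"dx": -5,"dz": 112}]' | grep -E 'pos|force'; python3 steer.py '[{},{},{},{},{}]' 0 40; python3 go.py 392 -335 420 60
```

```text
eef_pos: [563.7, 128.4, 309.5]
force: [0.3, 0.5, -0.0]
grip_force: 0.0
time_s: 2.6
eef_pos: [563.8, 127.9, 309.2]
ee_rot: [0.001, -0.023, 1.0, 0.0]
force: [-0.9, -0.1, 5.7]
grip_width: 0.503
grip_force: 40.5
d [ 192.3 -454.7 -111.3] rot [0.001 0.002 0.569] len 506.0 t 2.6 p [563.8 127.9 309.2] j6 -1.6 F [-0.9 -0.1  5.7]
```

```bash
python3 steer.py '[{"dz": -25},{"dz": -60},{"dz": -95},{"dx": 4,"dy": -12,"dz": -111,"drz": 0.05},{"dx": 16,"dy": -40,"dz": -111,"drz": 0.15},{"dx": 30,"dy": -72,"dz": -111,"drz": 0.25},{"dx": 45,"dy": -107,"dz": -111,"drz": 0.35},{"dx": 60,"dy": -142,"dz": -111,"drz": 0.45}]' | grep -E 'pos|grip|force'; python3 go.py 392 -355 420 60
```

```text
eef_pos: [509.3, -17.8, 418.9]
force: [0.2, -0.7, -2.0]
grip_width: 0.502
grip_force: 41.4
d [ -26.3 -356.1   -1.1] rot [0.    0.    0.115] len 357.0 t 3.4 p [509.3 -17.8 418.9] j6 -1.43 F [ 0.2 -0.7 -2. ]
```

```bash
python3 steer.py '[{"dx": -3,"dy": -40,"drz": 0.1},{"dx": -6,"dy": -85,"drz": 0.115},{"dx": -10,"dy": -130,"drz": 0.115},{"dx": -13,"dy": -175,"drz": 0.115},{"dx": -17,"dy": -220,"drz": 0.115},{"dx": -20,"dy": -265,"drz": 0.115},{"dx": -23,"dy": -310,"drz": 0.115},{"dx": -26,"dy": -345,"drz": 0.115}]' | grep -E 'pos|grip|force'; python3 steer.py '[{},{},{}]'|grep pos; python3 go.py 392 -355 249.5 60
python3 - <<'E'
from h import *
im,c=snap('top','t1.png'); print([(b,px2w(c,*b[0],4).round(0)[:2].tolist()) for b in blobs(im,*CO,100)]); print(blues(im,c))
E
```

```text
eef_pos: [396.9, -346.1, 418.9]
force: [0.3, 0.1, -1.6]
grip_width: 0.498
grip_force: 41.4
eef_pos: [398.5, -343.2, 418.8]
d [ -0.2 -13.5 169.3] rot [ 0.    -0.     0.005] len 170.0 t 4.5 p [ 398.5 -343.2  418.8] j6 -1.99 F [-0.3  0.4 -0.6]
[(([388.6, 131.2], 1571, [356, 110, 67, 43]), [820.0, -644.0]), (([311.4, 229.9], 107, [306, 226, 15, 12]), [420.0, -306.0]), (([151.1, 243.8], 137, [142, 236, 16, 17]), [380.0, 332.0])]
[[571.4, 414.4], [507.6, 307.0], [485.9, 425.6], [388.6, 193.0]]
```

```bash
python3 steer.py '[{"dy": -13,"dz": 40},{"dy": -13,"dz": 85},{"dy": -13,"dz": 125},{"dy": -13,"dz": 150},{"dy": -13,"dz": 162},{"dy": -13,"dz": 168},{"dy": -13,"dz": 169},{"dy": -13,"dz": 169}]' | grep -E 'pos|grip|force'; python3 steer.py '[{},{},{},{"dz": -30},{"dz": -75},{"dz": -120},{"dz": -165},{"dz": -170}]' 0.8| grep -E 'pos|grip|force'; python3 go.py 388.6 192.8 400
```

```text
eef_pos: [392.0, -355.4, 250.8]
force: [0.8, 0.0, -1.3]
grip_width: 0.503
grip_force: 41.6
eef_pos: [391.7, -355.2, 425.6]
force: [1.0, 0.4, -1.1]
grip_width: 0.803
grip_force: 0.0
d [275.1 474.2  20.9] rot [-0.007  0.008 -0.565] len 549.0 t 6.15 p [ 391.7 -355.2  425.6] j6 -2.01 F [ 1.   0.4 -1.1]
```

```bash
python3 steer.py '[{"dx": 25,"dy": 43,"drz": -0.14},{"dx": 50,"dy": 86,"drz": -0.28},{"dx": 75,"dy": 129,"drz": -0.42},{"dx": 100,"dy": 172,"drz": -0.565},{"dx": 125,"dy": 215,"drz": -0.565},{"dx": 150,"dy": 258,"drz": -0.565},{"dx": 175,"dy": 301,"dz": 5,"drz": -0.565},{"dx": 200,"dy": 344,"dz": 10,"drz": -0.565}]' | grep -E 'pos'; python3 go.py 388.6 192.8 400
python3 - <<'E'
from h import *
c=json.load(open('pics/w1.json'))
for u in [(136,134),(295,142),(281,285),(138,280),(216,215)]: print(u,px2w(c,*u,105).round(1))
print('eye',px2w(c,116,206,86).round(1))
for l in([76,-76],):
  pass
for n,P in dict(bl=[597-77,85-77,105],br=[597-77,85+77,105],tr=[597+77,85+77,105],tl=[597+77,85-77,105],c=[597,85,105],eye=[597,-22,86]).items(): print(n,np.round(w2px(c,P),1))
E
```

```text
eef_pos: [388.3, 44.5, 409.6]
d [ -6.9 148.1   9.6] rot [-0.     0.001 -0.   ] len 149.0 t 6.95 p [388.3  44.5 409.6] j6 -1.8 F [ 1.  -0.9 -0.1]
(136, 134) [519.   18.4 105. ]
(295, 142) [519.9 167.3 105. ]
(281, 285) [678.2 166.2 105. ]
(138, 280) [678.8   8.5 105. ]
(216, 215) [597.5  93.6 105. ]
eye [599.9 -16.   86. ]
bl [124.8 134.5]
br [289.4 141.9]
tr [277.5 281.6]
tl [137.2 276.3]
c [207.5 214.2]
eye [110.1 203.3]
```

```bash
python3 - <<'E'
from h import *
a=cv2.imread('pics/w1.png')[115:303,90:356]
cv2.imwrite('pics/crop2.png',cv2.resize(a,None,fx=3,fy=3,interpolation=cv2.INTER_CUBIC))
E
```

```text
(no output)
```

View pics/crop2.png

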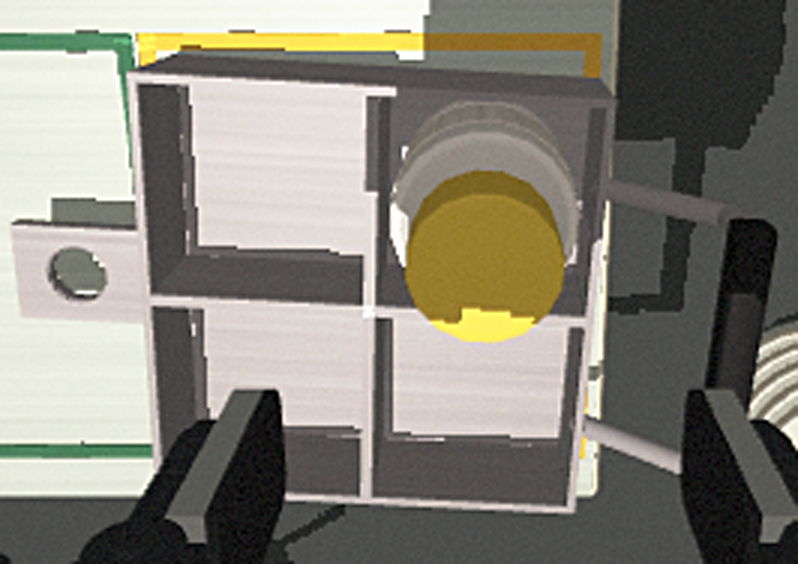

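```bash
python3 - <<'E'
from h import *
from scipy.optimize import least_squares
c=json.load(open('pics/w1.json')); f=lambda x,y:np.array((90+x/3,115+y/3))
L=np.array([[-77,-77,105],[-77,77,105],[77,77,105],[0,0,105],[0,-77,105],[77,0,105],[0,-107,86]],float)
U=[f(130,73),f(612,99),f(574,512),f(369,311),f(149,300),f(367,498),f(77,273)]
def e(q): 
    Rz=R.from_euler('z',q[2]).as_matrix(); return np.ravel([np.subtract(w2px(c,Rz@s+[q[0],q[1],0]),u) for s,u in zip(L,U)])
g=least_squares(e,[597,85,0]); print(g.x,e(g.x).round(1))
S=np.array([[-83,87+166-0,60],[-83,87,60],[-83,89,60],[-83,85,60]],float)
# outline corners: yellow BR outer, yellow BL outer ; green lower-left
print('yellow outer corners',px2w(c,*f(602,34),60).round(1),px2w(c,*f(134,34),60).round(1))
E
```

```text
[ 6.01460642e+02  9.09311097e+01 -9.03086855e-03] [-1.  -0.4  1.9 -0.4  0.5  0.1  0.3 -0.2 -2.  -0.3  0.   1.6  0.3  0.5]
yellow outer corners [510.2 168.1  60. ] [517.6   1.   60. ]
```

```bash
python3 steer.py '[{},{"dx": -45,"dy": 8,"dz": -10},{"dx": -90,"dy": 16,"dz": -20},{"dx": -135,"dy": 22,"dz": -30},{"dx": -180,"dy": 28,"dz": -40},{"dx": -225,"dy": 32,"dz": -40},{"dx": -260,"dy": 36,"dz": -40},{"dx": -285,"dy": 40,"dz": -40}]' | grep -E 'pos'; python3 steer.py '[{},{},{}]'|grep pos
python3 - <<'E'
from h import *
im,c=snap('wrist','w2.png'); print(c['position'],st()[1])
u=np.array(w2px(c,[600,88,105])); print(u)
x,y=np.clip((u-[133,100]).astype(int),0,[512-266,384-200]); print(x,y)
a=cv2.imread('pics/w2.png')[y:y+200,x:x+266]; cv2.imwrite('pics/crop3.png',cv2.resize(a,None,fx=3,fy=3,interpolation=cv2.INTER_CUBIC))
E
```

```text
eef_pos: [673.9, 94.6, 448.3]
eef_pos: [671.3, 94.9, 450.1]
[589.26656667  91.12716571 419.33029781] [671.16884887  95.00529837 450.42280701]
[247.03774326 102.30833402]
114 2
```

View pics/crop3.png

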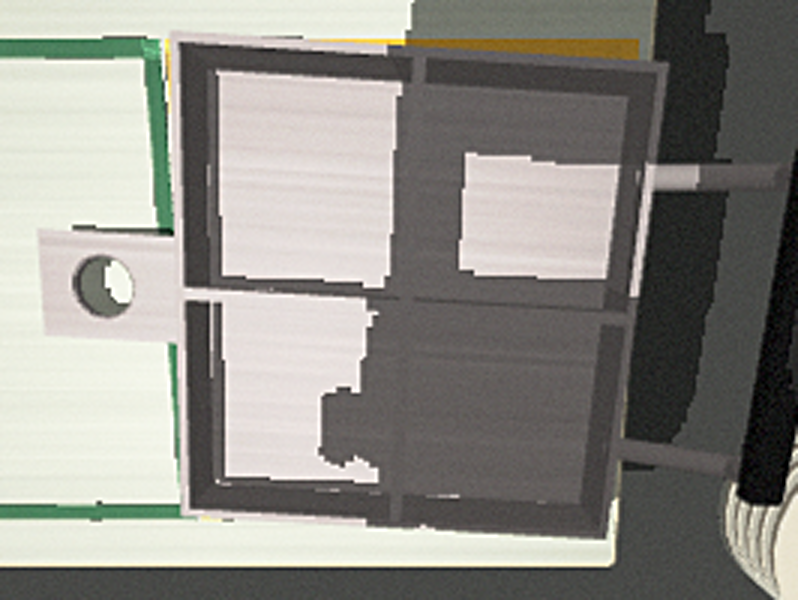

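```bash
python3 - <<'E'
from h import *
from scipy.optimize import least_squares
c=json.load(open('pics/w2.json')); f=lambda x,y:np.array((114+x/3,2+y/3))
def fit(L,U,q0):
    e=lambda q:np.ravel([np.subtract(w2px(c,R.from_euler('z',q[2]).as_matrix()@s+[q[0],q[1],0]),u) for s,u in zip(np.array(L,float),U)])
    g=least_squares(e,q0); print(g.x.round(4),e(g.x).round(1))
fit([[-77,-77,105],[-77,77,105],[77,77,105],[77,-77,105],[0,0,105],[0,-107,86]],[f(172,33),f(665,64),f(605,538),f(186,513),f(406,297),f(104,286)],[597,85,0])
fit([[-83,89,60],[83,89,60],[110,260,60]],[f(160,40),f(186,518),f(614,568)],[605,-85,0.04])
E
```

```text
[ 6.01298e+02  9.06423e+01 -9.50000e-03] [-1.  -1.3  1.4 -1.3  0.8  0.  -1.4  0.9  0.3  2.8 -0.1 -0.1]
[ 6.071527e+02 -8.560070e+01  4.610000e-02] [-0.5  2.6  2.9 -3.9 -2.3  0.1]
```

```bash
python3 go.py 388.6 192.8 420; python3 steer.py '[{"dx": 40,"dy": 12,"dz": 5},{"dx": 80,"dy": 25,"dz": 10},{"dx": 120,"dy": 40,"dz": 15},{"dx": 160,"dy": 55,"dz": 20},{"dx": 200,"dy": 70,"dz": 25},{"dx": 240,"dy": 80,"dz": 30},{"dx": 270,"dy": 87,"dz": 30},{"dx": 279,"dy": 88,"dz": 30}]' | grep -E 'pos';python3 steer.py '[{},{},{}]'|grep pos
python3 - <<'E'
from h import *
im,c=snap('wrist','w3.png')
for b in blobs(im,*BL,60):print(b,capfit(c,b[0],0).round(1))
im,c=snap('top','t2.png'); print(blues(im,c))
E
python3 go.py 388.6 192.8 245
```

```text
d [277.9 110.4  30.3] rot [-0.     0.001 -0.   ] len 301.0 t 8.1 p [671.2  95.  450.4] j6 -1.65 F [0.2 0.4 0.9]
eef_pos: [386.1, 171.0, 420.4]
eef_pos: [390.0, 170.4, 419.7]
([271.9, 173.8], 1534, [251, 151, 43, 46]) [388.1 192.2]
([467.6, 263.0], 1630, [442, 242, 52, 44]) [484.6 424.8]
([369.3, 271.0], 723, [349, 254, 36, 38]) [500.2 313.4]
([493.9, 321.0], 2471, [471, 283, 41, 91]) [564.8 480.3]
([450.9, 313.2], 124, [436, 302, 27, 25]) [555.5 423.9]
[[571.4, 414.0], [507.6, 307.0], [485.9, 425.6]]
d [  0.2  22.4 174.5] rot [-0. -0. -0.] len 176.0 t 9.3 p [389.9 170.5 419.5] j6 -1.48 F [ 0.   0.2 -0.5]
```

```bash
python3 steer.py '[{"dx": 1,"dy": 15,"dz": 10},{"dx": 1,"dy": 22,"dz": 45},{"dx": 1,"dy": 22,"dz": 90},{"dx": 1,"dy": 22,"dz": 130},{"dx": 1,"dy": 22,"dz": 160},{"dx": 1,"dy": 22,"dz": 174},{"dx": 1,"dy": 22,"dz": 174},{"dx": 1,"dy": 22,"dz": 174}]' 0.8 | grep -E 'pos|force'; python3 steer.py '[{},{},{},{},{"dz": -30},{"dz": -75},{"dz": -120},{"dz": -150}]' 0 40|grep -E 'pos|grip'; python3 go.py 639 53 430
```

```text
eef_pos: [387.7, 192.6, 246.1]
force: [0.1, 0.2, 0.4]
grip_force: 0.0
eef_pos: [386.9, 192.6, 399.1]
grip_width: 0.498
grip_force: 42.0
d [-245.7 -150.9  -30.1] rot [0.001 0.004 0.   ] len 290.0 t 10.9 p [386.9 192.6 399.1] j6 -1.43 F [ 0.7 -0.5 -2.3]
```

```bash
python3 steer.py '[{"dz": -20},{"dx": -35,"dy": -22,"dz": -30},{"dx": -75,"dy": -47,"dz": -30},{"dx": -115,"dy": -71,"dz": -30},{"dx": -155,"dy": -96,"dz": -30},{"dx": -195,"dy": -120,"dz": -30},{"dx": -230,"dy": -141,"dz": -30},{"dx": -246,"dy": -151,"dz": -30}]' | grep -E 'pos';python3 steer.py '[{},{},{}]'|grep pos; python3 go.py 639 53 311
```

```text
eef_pos: [641.7, 50.9, 424.8]
eef_pos: [639.1, 53.6, 426.1]
d [ 1.000e-01 -6.000e-01  1.151e+02] rot [0.    0.    0.001] len 115.0 t 12.0 p [639.1  53.6 426.1] j6 -1.72 F [-0.5  0.6 -2.3]
```

```bash
python3 steer.py '[{"dz": 30},{"dz": 65},{"dz": 95},{"dz": 108},{"dz": 114},{"dz": 115},{"dz": 115}]' | grep -E 'pos|force'; python3 steer.py '[{},{},{},{"dz": -30},{"dz": -70},{"dz": -115},{"dz": -120}]' 0.72| grep -E 'pos|grip|force'; python3 - <<'E'
from h import *
im,c=snap('top','t3.png'); print(blues(im,c)); print([capfit(c,b[0],64).round(1).tolist() for b in blobs(im,*BL,60) if b[1]<130])
E
python3 go.py 507.6 307 420
```

```text
eef_pos: [639.9, 53.0, 312.2]
force: [0.8, -0.3, -2.0]
grip_force: 41.8
eef_pos: [639.5, 53.0, 437.4]
force: [0.4, 0.3, 0.3]
grip_width: 0.722
grip_force: 0.0
[[571.4, 414.0], [507.6, 307.0], [485.9, 425.6]]
[[562.5, 392.0], [501.5, 289.7], [480.9, 403.1]]
d [120.4 259.7  13.8] rot [-0.001  0.007  0.   ] len 287.0 t 13.45 p [639.5  53.  434.9] j6 -1.72 F [-0.3 -0.1  0. ]
```

```bash
python3 steer.py '[{"dx": 18,"dy": 38},{"dx": 36,"dy": 77,"dz": 5},{"dx": 54,"dy": 116,"dz": 10},{"dx": 72,"dy": 155,"dz": 15},{"dx": 90,"dy": 194,"dz": 15},{"dx": 108,"dy": 233,"dz": 15},{"dx": 120,"dy": 260,"dz": 15},{"dx": 120,"dy": 260,"dz": 15}]' | grep -E 'pos';python3 steer.py '[{},{},{}]'|grep pos
python3 - <<'E'
from h import *
im,c=snap('wrist','w4.png')
for b in blobs(im,*BL,60):print(b,capfit(c,b[0],0).round(1))
E
python3 go.py 507.6 307 246
```

```text
eef_pos: [506.4, 310.0, 414.6]
eef_pos: [508.8, 306.3, 415.4]
([369.9, 157.4], 1837, [344, 135, 52, 47]) [484.6 424.5]
([250.6, 173.5], 1561, [230, 151, 43, 46]) [506.1 306. ]
([453.4, 244.1], 6490, [404, 201, 108, 100]) [577.7 534.2]
([345.5, 233.8], 1522, [324, 212, 45, 45]) [570.1 412.7]
([4.4, 308.7], 284, [0, 292, 13, 35]) [687.9  17.7]
d [  1.    0.7 169.5] rot [-0.    -0.    -0.001] len 169.0 t 14.6 p [508.7 306.3 415.5] j6 -1.27 F [0.2 0.6 0.4]
```

```bash
python3 steer.py '[{"dx": 2,"dz": 40},{"dx": 2,"dz": 85},{"dx": 2,"dz": 130},{"dx": 2,"dz": 155},{"dx": 2,"dz": 168},{"dx": 2,"dz": 169},{"dx": 2,"dz": 169}]' | grep -E 'pos|force'; python3 steer.py '[{},{},{},{},{"dz": -30},{"dz": -75},{"dz": -120},{"dz": -160}]' 0 40|grep -E 'pos|grip'; python3 go.py 639 128.5 430
```

```text
eef_pos: [506.7, 307.1, 247.9]
force: [0.3, -0.1, 0.6]
grip_force: 0.0
eef_pos: [505.7, 307.1, 409.5]
grip_width: 0.502
grip_force: 41.4
d [-125.1 -184.4  -20.4] rot [0.001 0.002 0.   ] len 224.0 t 16.1 p [505.7 307.1 409.5] j6 -1.27 F [ 0.3 -0.4 -1.6]
```

```bash
python3 steer.py '[{"dx": -18,"dy": -26,"dz": -15},{"dx": -42,"dy": -60,"dz": -20},{"dx": -66,"dy": -95,"dz": -20},{"dx": -90,"dy": -130,"dz": -20},{"dx": -112,"dy": -163,"dz": -20},{"dx": -125,"dy": -184,"dz": -20},{"dx": -125,"dy": -184,"dz": -20},{"dx": -125,"dy": -184,"dz": -20}]' | grep -E 'pos';python3 steer.py '[{},{}]'|grep pos; python3 go.py 639 128.5 312
```

```text
eef_pos: [639.2, 129.0, 426.7]
eef_pos: [638.8, 130.0, 427.1]
d [-1.000e-01 -1.600e+00  1.151e+02] rot [0.    0.    0.002] len 115.0 t 17.1 p [638.8 130.  427.1] j6 -1.6 F [ 0.2  0.9 -1.4]
```

```bash
python3 steer.py '[{"dy": -1,"dz": 30},{"dy": -1,"dz": 65},{"dy": -1,"dz": 95},{"dy": -1,"dz": 108},{"dy": -1,"dz": 114},{"dy": -1,"dz": 115},{"dy": -1,"dz": 115}]' | grep -E 'pos|force'; python3 steer.py '[{},{},{},{"dz": -30},{"dz": -70},{"dz": -110},{"dz": -110}]' 0.72| grep -E 'pos|grip|force'; python3 - <<'E'
from h import *
im,c=snap('top','t4.png'); print(blues(im,c)); print([capfit(c,b[0],64).round(1).tolist() for b in blobs(im,*BL,60) if b[1]<130])
E
python3 go.py 485 425 420
```

```text
eef_pos: [639.5, 128.2, 313.0]
force: [0.0, -0.1, -2.1]
grip_force: 41.4
eef_pos: [639.1, 128.1, 428.3]
force: [0.8, -0.3, -0.0]
grip_width: 0.719
grip_force: 0.0
[[653.7, 58.8], [571.7, 414.0], [485.9, 425.6]]
[[641.2, 52.5], [562.9, 392.0], [480.9, 403.1]]
d [140.6 303.6   3.9] rot [-0.     0.006  0.   ] len 335.0 t 18.55 p [639.2 128.  424.7] j6 -1.6 F [ 0.5 -0.  -1.1]
```

```bash
python3 steer.py '[{"dx": 19,"dy": 40},{"dx": 38,"dy": 80},{"dx": 57,"dy": 120,"dz": 4},{"dx": 76,"dy": 162,"dz": 4},{"dx": 95,"dy": 205,"dz": 4},{"dx": 114,"dy": 248,"dz": 4},{"dx": 132,"dy": 285,"dz": 4},{"dx": 140,"dy": 303,"dz": 4}]' | grep -E 'pos';python3 steer.py '[{},{},{}]'|grep pos
python3 - <<'E'
from h import *
im,c=snap('wrist','w5.png')
for b in blobs(im,*BL,60):print(b,capfit(c,b[0],0).round(1))
E
python3 go.py 485 425 247
```

```text
eef_pos: [483.8, 427.1, 416.3]
eef_pos: [486.5, 423.4, 417.1]
([252.0, 173.9], 1531, [232, 151, 42, 46]) [484.6 424.5]
([425.8, 243.7], 9279, [321, 206, 191, 92]) [557.  621.7]
([237.7, 247.1], 1406, [218, 225, 40, 45]) [570.3 412.5]
([448.0, 314.7], 69, [441, 312, 16, 7]) [651.9 671.2]
d [  1.4   1.8 170.3] rot [-0.    -0.    -0.001] len 170.0 t 19.7 p [486.6 423.3 417.4] j6 -1.08 F [ 0.4 -0.  -0.2]
```

```bash
python3 steer.py '[{"dx": 2,"dy": 1,"dz": 40},{"dx": 2,"dy": 1,"dz": 85},{"dx": 2,"dy": 1,"dz": 130},{"dx": 2,"dy": 1,"dz": 155},{"dx": 2,"dy": 1,"dz": 169},{"dx": 2,"dy": 1,"dz": 170},{"dx": 2,"dy": 1,"dz": 170}]' | grep -E 'pos|force'; python3 steer.py '[{},{},{},{},{"dz": -30},{"dz": -75},{"dz": -120},{"dz": -165}]' 0 40|grep -E 'pos|grip'; python3 go.py 562.5 53.5 435
```

```text
eef_pos: [484.4, 425.1, 249.0]
force: [0.1, -0.1, 0.3]
grip_force: 0.0
eef_pos: [483.4, 425.1, 415.0]
grip_width: 0.5
grip_force: 41.4
d [ -62.2 -374.8  -20.1] rot [0. 0. 0.] len 380.0 t 21.2 p [483.4 425.1 415. ] j6 -1.08 F [ 0.8  0.9 -1. ]
```

```bash
python3 steer.py '[{"dx": -5,"dy": -32,"dz": -20},{"dx": -12,"dy": -77,"dz": -20},{"dx": -20,"dy": -124,"dz": -20},{"dx": -28,"dy": -171,"dz": -20},{"dx": -36,"dy": -218,"dz": -20},{"dx": -44,"dy": -265,"dz": -20},{"dx": -52,"dy": -312,"dz": -20},{"dx": -58,"dy": -350,"dz": -20}]' | grep -E 'pos';python3 steer.py '[{"dx": -4,"dy": -25},{"dx": -4,"dy": -25},{"dx": -4,"dy": -25},{"dx": -4,"dy": -25}]'|grep pos; python3 go.py 562.5 53.5 313
```

```text
eef_pos: [557.6, 75.9, 433.2]
eef_pos: [562.4, 54.4, 432.9]
d [  0.   -0.9 119.9] rot [0.    0.    0.001] len 120.0 t 22.4 p [562.4  54.4 432.9] j6 -1.73 F [ 1.3  0.5 -0.9]
```

```bash
python3 steer.py '[{"dy": -1,"dz": 30},{"dy": -1,"dz": 65},{"dy": -1,"dz": 97},{"dy": -1,"dz": 111},{"dy": -1,"dz": 118},{"dy": -1,"dz": 120},{"dy": -1,"dz": 120}]' | grep -E 'pos|force'; python3 steer.py '[{},{},{},{"dz": -30},{"dz": -70},{"dz": -110},{"dz": -110}]' 0.72| grep -E 'pos|grip|force'; python3 - <<'E'
from h import *
im,c=snap('top','t5.png'); print(blues(im,c)); print([capfit(c,b[0],64).round(1).tolist() for b in blobs(im,*BL,60) if b[1]<130])
E
python3 go.py 570.5 413 420
```

```text
eef_pos: [562.8, 53.2, 313.8]
force: [-1.0, 0.5, 0.5]
grip_force: 41.8
eef_pos: [562.7, 52.5, 428.4]
force: [-0.2, -0.4, 0.0]
grip_width: 0.717
grip_force: 0.0
[[571.4, 414.4]]
[[562.5, 392.4]]
d [-24.1 359.8   5. ] rot [-0.001  0.005  0.   ] len 361.0 t 23.85 p [562.7  52.5 425.2] j6 -1.73 F [ 0.2 -0.5 -1. ]
```

```bash
python3 steer.py '[{"dx": -3,"dy": 40},{"dx": -6,"dy": 87},{"dx": -9,"dy": 134},{"dx": -12,"dy": 181},{"dx": -15,"dy": 228,"dz": 4},{"dx": -18,"dy": 275,"dz": 4},{"dx": -21,"dy": 322,"dz": 4},{"dx": -24,"dy": 359,"dz": 4}]' | grep -E 'pos';python3 steer.py '[{},{},{}]'|grep pos
python3 - <<'E'
from h import *
im,c=snap('wrist','w6.png')
for b in blobs(im,*BL,60):print(b,capfit(c,b[0],0).round(1))
im,c=snap('top','t6.png'); print(blues(im,c)); print([capfit(c,b[0],64).round(1).tolist() for b in blobs(im,*BL,60) if b[1]<130])
E
python3 go.py 570 413 248
```

```text
eef_pos: [569.9, 414.8, 416.9]
eef_pos: [570.9, 411.2, 418.1]
([419.2, 190.4], 9493, [338, 145, 174, 107]) [579.8 588.5]
([252.0, 175.5], 1462, [231, 152, 43, 46]) [570.8 412.3]
([473.2, 279.1], 153, [458, 260, 54, 56]) [685.2 676.2]
[[653.1, 137.1], [653.3, 58.4], [573.3, 57.4], [567.6, 573.5]]
[[640.6, 127.4], [640.8, 52.1], [564.4, 51.2], [559.0, 544.4]]
d [  0.8   2.1 170.8] rot [-0.    -0.    -0.001] len 171.0 t 25.05 p [570.9 411.  418.8] j6 -1.16 F [-0.7 -0.9  0.8]
```

```bash
python3 steer.py '[{"dy": 2,"dz": 40},{"dy": 2,"dz": 85},{"dy": 2,"dz": 130},{"dy": 2,"dz": 155},{"dy": 2,"dz": 169},{"dy": 2,"dz": 171},{"dy": 2,"dz": 171}]' | grep -E 'pos|force'; python3 steer.py '[{},{},{},{},{"dz": -30},{"dz": -75},{"dz": -120},{"dz": -165}]' 0 40|grep -E 'pos|grip'; python3 go.py 563.5 128.5 435
```

```text
eef_pos: [570.8, 414.0, 249.2]
force: [0.2, -0.2, -0.2]
grip_force: 0.0
eef_pos: [570.0, 414.1, 414.9]
grip_width: 0.499
grip_force: 41.5
d [  19.4 -285.   -20.2] rot [0. 0. 0.] len 286.0 t 26.55 p [570.  414.1 414.9] j6 -1.15 F [ 0.7  0.3 -1.7]
```

```bash
python3 steer.py '[{"dx": 2,"dy": -32,"dz": -20},{"dx": 5,"dy": -77,"dz": -20},{"dx": 8,"dy": -124,"dz": -20},{"dx": 11,"dy": -171,"dz": -20},{"dx": 15,"dy": -218,"dz": -20},{"dx": 18,"dy": -260,"dz": -20},{"dx": 20,"dy": -285,"dz": -20},{"dx": 20,"dy": -285,"dz": -20}]' | grep -E 'pos';python3 steer.py '[{},{},{}]'|grep pos; python3 go.py 563 128.5 313
```

```text
eef_pos: [563.2, 125.8, 433.2]
eef_pos: [563.2, 129.6, 432.6]
d [  0.3  -1.1 119.6] rot [ 0.    -0.     0.002] len 120.0 t 27.65 p [563.2 129.6 432.6] j6 -1.59 F [ 0.8  0.9 -2. ]
```

```bash
python3 steer.py '[{"dy": -1,"dz": 30},{"dy": -1,"dz": 65},{"dy": -1,"dz": 97},{"dy": -1,"dz": 111},{"dy": -1,"dz": 118},{"dy": -1,"dz": 120},{"dy": -1,"dz": 120}]' | grep -E 'pos|force'; python3 steer.py '[{},{},{},{"dz": -30},{"dz": -70},{"dy": 20,"dz": -110},{"dx": -20,"dy": 50,"dz": -110},{"dx": -38,"dy": 75,"dz": -110}]' 0.72| grep -E 'pos|grip|force';  python3 steer.py '[{},{},{}]'|grep pos; python3 - <<'E'
from h import *
im,c=snap('wrist','w7.png'); print(c['position'],st()[1],w2px(c,[602.4,203.6,151]))
E
```

```text
eef_pos: [563.5, 128.2, 314.1]
force: [-2.1, -0.7, 3.1]
grip_force: 42.1
eef_pos: [598.1, 205.4, 424.5]
force: [0.8, -0.5, 0.4]
grip_width: 0.72
grip_force: 0.0
eef_pos: [597.7, 203.6, 422.7]
[515.70518838 199.81606607 391.96018833] [597.7123293  203.45649253 422.87869012] (np.float64(250.50272617750886), np.float64(198.84144151797895))
```

View pics/w7.png

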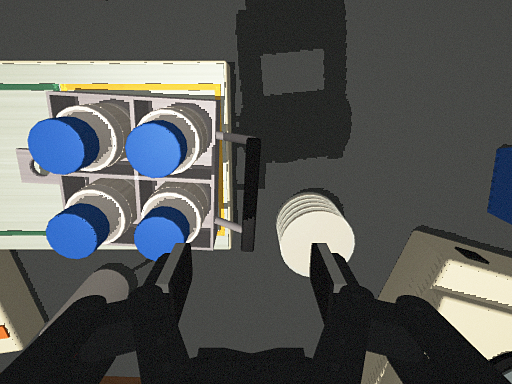

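Wrist view: all four blue caps in the pan, handle bar at columns 246–261, rows 138–250, matching prediction; dishes at (315,235) are well below the fingers.

```bash
python3 go.py 602.4 203.6 302 89.5; python3 steer.py '[{"dx": -5,"dz": 20,"drz": 0.054},{"dx": -5,"dz": 55,"drz": 0.054},{"dx": -5,"dz": 90,"drz": 0.054},{"dx": -5,"dz": 110,"drz": 0.054},{"dx": -5,"dz": 119,"drz": 0.054},{"dx": -5,"dz": 121,"drz": 0.054},{"dx": -5,"dz": 121,"drz": 0.054}]' 0.5 | grep -E 'pos|force'; python3 steer.py '[{},{},{},{},{}]' 0 50|grep -E 'pos|grip|force'; python3 go.py 602.3 180 302
```

```text
d [ -4.7  -0.  120.9] rot [-0.     0.     0.053] len 121.0 t 29.5 p [597.7 203.5 422.9] j6 -1.47 F [0.3 0.1 0.5]
eef_pos: [603.1, 204.2, 302.8]
force: [-0.4, -0.7, 0.3]
grip_force: 0.0
eef_pos: [603.0, 204.0, 303.1]
force: [-1.7, -4.7, 6.3]
grip_width: 0.128
grip_force: 49.4
d [  0.5 -24.    1.1] rot [-0.001  0.002 -0.054] len 24.0 t 30.7 p [603.  204.  303.1] j6 -1.42 F [-1.7 -4.7  6.3]
```

```bash
python3 steer.py '[{"dx": 0.5,"dy": -8,"drz": -0.01},{"dx": 1,"dy": -20,"drz": -0.02},{"dx": 2,"dy": -32,"drz": -0.03},{"dx": 3,"dy": -46,"drz": -0.04},{"dx": 3.5,"dy": -60,"drz": -0.05},{"dx": 4,"dy": -74,"drz": -0.055},{"dx": 4.5,"dy": -88,"drz": -0.055},{"dx": 4.5,"dy": -99,"drz": -0.055}]' | grep -E 'pos|force|grip|rot'; python3 steer.py '[{},{},{}]'|grep -E 'pos|force'; python3 - <<'E'
from h import *
im,c=snap('wrist','w8.png'); print(st()[1], c['position'])
im,c=snap('top','t8.png'); a=cv2.imread('pics/t8.png')[145:220,170:330]; cv2.imwrite('pics/crop4.png',cv2.resize(a,None,fx=5,fy=5,interpolation=cv2.INTER_CUBIC))
E
```

```text
eef_pos: [597.5, 106.2, 303.1]
ee_rot: [0.001, -0.023, 1.0, 0.002]
force: [0.6, 11.5, 5.4]
grip_width: 0.134
grip_force: 49.8
eef_pos: [597.7, 105.3, 303.0]
force: [-0.3, -1.6, 5.7]
grip_force: 50.0
[597.68337022 105.26714853 303.05407446] [515.74998129 101.35832891 272.08381816]
```

View pics/w8.png

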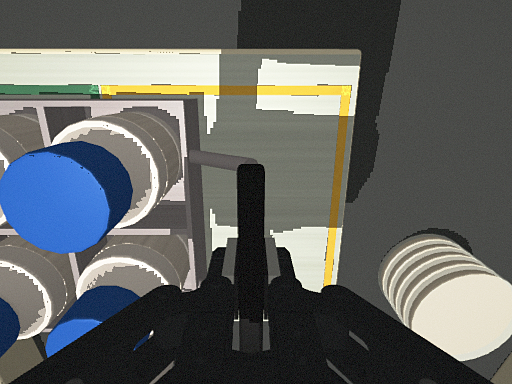

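View pics/crop4.png

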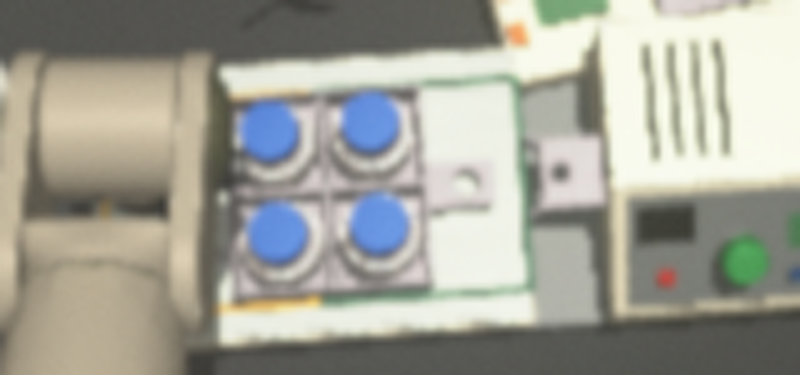

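```bash
python3 - <<'E'
from h import *
c=json.load(open('pics/t8.json')); f=lambda x,y:(170+x/5-.5,145+y/5-.5)
e=px2w(c,*f(467,180),84)[:2]; h=px2w(c,*f(561,172),97)[:2]
# lug edges: tip corners; ear edges
print('eye',e,'hole',h); Rs=R.from_euler('z',.0455).as_matrix()[:2,:2]; print('diff in shaker frame',Rs.T@(e-h))
print('expected eye',[597.7+np.sin(.0455)*220,105.3-220])
E
```

```text
eye [ 610.95520301 -115.60198906] hole [ 613.39540915 -187.31057153]
diff in shaker frame [ 0.82393418 71.745359  ]
expected eye [np.float64(607.7065464904175), -114.7]
```

```bash
python3 steer.py '[{"dy": -6},{"dy": -15},{"dy": -24},{"dy": -33},{"dy": -42},{"dy": -50},{"dy": -56},{"dy": -60}]' | grep -E 'pos|force|grip|rot'; python3 steer.py '[{"dy": -2},{"dy": -4},{"dy": -6},{"dy": -6}]'|grep -E 'pos|force'
```

```text
eef_pos: [600.4, 46.7, 303.1]
ee_rot: [0.001, -0.023, 1.0, 0.002]
force: [-0.8, 11.3, 6.0]
grip_width: 0.125
grip_force: 50.1
eef_pos: [600.6, 40.8, 303.1]
force: [-0.2, 9.4, 7.0]
grip_force: 50.1
```

```bash
for i in 1 ; do python3 steer.py '[{"dy": -2},{"dy": -4},{"dy": -5},{"dy": -5}]'|grep -E 'pos|force'; python3 steer.py '[{"dy": -1},{"dy": -2},{"dy": -2}]'|grep -E 'pos|force';python3 steer.py '[{"dy": -1},{"dy": -2},{"dy": -2}]'|grep -E 'pos|force'; done
```

```text
eef_pos: [600.8, 36.0, 303.1]
force: [-0.3, 10.1, 6.4]
grip_force: 50.1
eef_pos: [600.9, 34.0, 303.1]
force: [0.6, 10.9, 6.1]
grip_force: 50.1
eef_pos: [601.0, 32.3, 303.0]
force: [0.1, 12.5, 6.9]
grip_force: 50.1
```

```bash
for i in 1 2; do python3 steer.py '[{"dy": -1},{"dy": -2},{"dy": -2}]'|grep -E 'pos|^force'; done;  python3 - <<'E'
from h import *
im,c=snap('top','t9.png'); a=cv2.imread('pics/t9.png')[145:220,190:350]; cv2.imwrite('pics/crop5.png',cv2.resize(a,None,fx=5,fy=5,interpolation=cv2.INTER_CUBIC))
E
```

```text
eef_pos: [601.0, 31.6, 303.0]
force: [0.5, 22.3, 7.2]
eef_pos: [601.0, 31.0, 303.0]
force: [-0.1, 31.6, 7.8]
```

View pics/crop5.png

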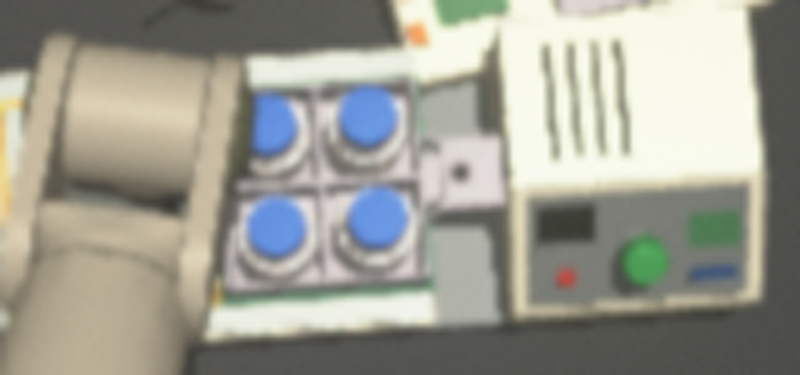

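Lug is home (force rises to 30 N at the stop; the hole at crop (461,172) sits over the lug). Release and go to the pin.

```bash
python3 steer.py '[{},{},{},{"dz": -15},{"dz": -50},{"dz": -90},{"dz": -110},{"dz": -110}]' 0.5 | grep -E 'pos|grip|^force'; python3 go.py 407 -181 410 2.57; python3 - <<'E'
from h import *
im,c=snap('top','t10.png')
for b in blobs(im,(0,120,70),(10,255,255),12):
    if 270<b[0][0]<295: print(b,capfit(c,b[0],72,5,55,12))
E
```

```text
eef_pos: [601.2, 26.1, 415.0]
force: [-1.0, -0.5, -0.1]
grip_width: 0.499
grip_force: 0.0
d [ 203.4 -198.     4.1] rot [0.004 0.006 1.572] len 284.0 t 35.55 p [601.2  26.1 415. ] j6 -1.77 F [-1.  -0.5 -0.1]
([281.9, 233.1], 22, [280, 231, 5, 5]) [ 407.50676172 -180.76066564]
```

```bash
python3 steer.py '[{"dx": 15,"dy": -15,"drz": 0.13},{"dx": 45,"dy": -44,"drz": 0.26},{"dx": 75,"dy": -73,"drz": 0.4},{"dx": 105,"dy": -102,"drz": 0.54},{"dx": 135,"dy": -131,"dz": 4,"drz": 0.68},{"dx": 165,"dy": -160,"dz": 4,"drz": 0.82},{"dx": 190,"dy": -185,"dz": 4,"drz": 0.96},{"dx": 203,"dy": -198,"dz": 4,"drz": 1.1}]' 0.6| grep -E 'pos'; python3 steer.py '[{"drz": 0.12},{"drz": 0.24},{"drz": 0.36},{"drz": 0.472},{"drz": 0.472},{"drz": 0.472}]'|grep pos; python3 - <<'E'
from h import *
im,c=snap('wrist','w10.png'); print(w2px(c,[407,-181,127]))
for b in blobs(im,(0,120,70),(10,255,255),60): print(b,capfit(c,b[0],72,5,55,12))
E
python3 go.py 407 -181 259 2.57
```

```text
eef_pos: [405.8, -182.2, 406.3]
eef_pos: [407.4, -180.7, 406.8]
(np.float64(250.60832365496017), np.float64(191.05175567754694))
([250.3, 184.8], 711, [238, 166, 26, 37]) [ 406.68932806 -181.12264261]
([360.1, 258.9], 136, [354, 252, 13, 14]) [ 522.6406246  -255.60383211]
d [ -0.4  -0.3 148. ] rot [-0.001 -0.001  0.003] len 148.0 t 37.05 p [ 407.5 -180.7  407. ] j6 -0.73 F [ 0.   0.3 -1.2]
```

View pics/w10.png

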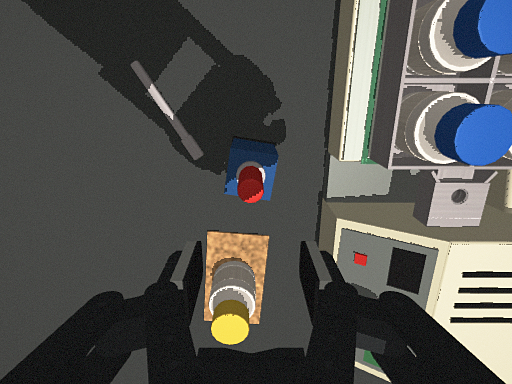

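Wrist view: pin handle at (250,185) centred between the fingers; yellow bottle on the mat at (230,320); yoke hole at (460,196).

```bash
python3 - <<'E'
from h import *
c=json.load(open('pics/w10.json')); print('hole',px2w(c,460,196,97))
E
python3 steer.py '[{"dy": -1,"dz": 40},{"dy": -1,"dz": 85},{"dy": -1,"dz": 120},{"dy": -1,"dz": 142},{"dy": -1,"dz": 148},{"dy": -1,"dz": 148},{"dy": -1,"dz": 148}]' 0.6| grep -E 'pos|force'; python3 steer.py '[{},{},{},{}]' 0 60| grep -E 'pos|force|width';python3 steer.py '[{"dz": -15},{"dz": -45},{"dz": -80},{"dz": -115},{"dz": -140},{"dz": -140},{"dz": -140}]'| grep -E 'pos|force|width'; python3 go.py 611.5 -189.5 400 2.57
```

```text
hole [ 612.97537933 -185.9756657    97.        ]
eef_pos: [406.8, -180.9, 260.7]
force: [-1.3, -0.4, 0.2]
grip_force: 0.0
eef_pos: [406.7, -180.8, 260.7]
force: [-1.4, 1.1, 5.9]
grip_width: 0.268
grip_force: 58.4
eef_pos: [406.3, -180.5, 399.5]
force: [-0.2, 0.1, -2.2]
grip_width: 0.265
grip_force: 59.0
d [-18.3 204.5  -0.4] rot [0. 0. 0.] len 205.0 t 38.85 p [ 406.3 -180.5  399.5] j6 -0.73 F [-0.2  0.1 -2.2]
```

```bash
python3 go.py 612 -262 415 2.57; python3 steer.py '[{"dy": 25,"dz": -15},{"dx": 15,"dy": 65,"dz": -15},{"dx": 30,"dy": 105,"dz": -15},{"dx": 45,"dy": 145,"dz": -15},{"dx": 60,"dy": 180,"dz": -15},{"dx": 72,"dy": 202,"dz": -15},{"dx": 72,"dy": 202,"dz": -15}]'| grep -E 'pos|width';python3 steer.py '[{},{},{}]'|grep pos; python3 - <<'E'
from h import *
im,c=snap('wrist','w11.png'); print(st()[1],c['position']); u=np.array(w2px(c,[612,-188,97])); print(u)
x,y=np.clip((u-[67,50]).astype(int),0,[512-133,384-100]); print(x,y)
a=cv2.imread('pics/w11.png')[y:y+100,x:x+133]; cv2.imwrite('pics/crop6.png',cv2.resize(a,None,fx=6,fy=6,interpolation=cv2.INTER_CUBIC))
E
```

```text
d [-90.7 201.8 -15.4] rot [0. 0. 0.] len 222.0 t 38.85 p [ 406.3 -180.5  399.5] j6 -0.73 F [-0.2  0.1 -2.2]
eef_pos: [606.8, -98.0, 412.1]
grip_width: 0.266
eef_pos: [604.5, -100.2, 414.6]
[ 604.58930689 -100.21312724  414.77428316] [600.82332784 -18.41581192 383.83726867]
[254.09388059 256.67148748]
187 206
```

View pics/crop6.png

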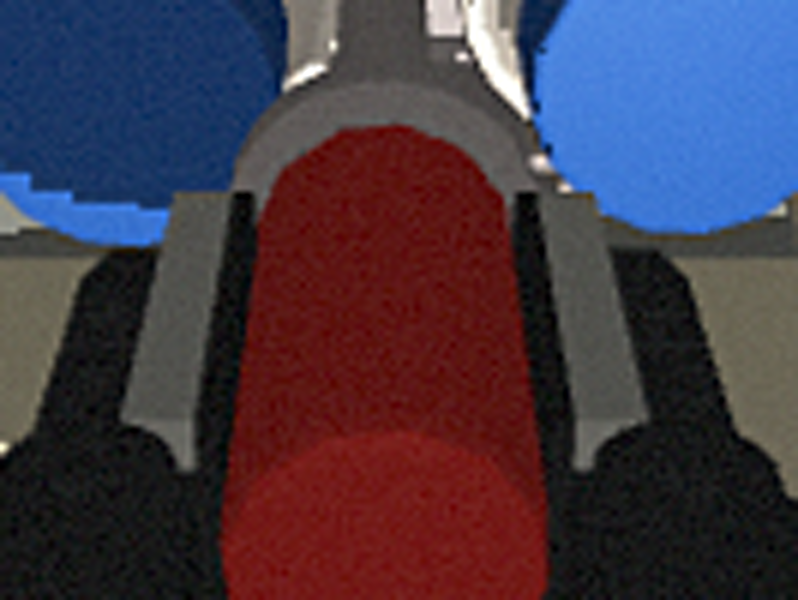

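```bash
python3 steer.py '[{"dz": -20},{"dx": -25,"dz": -30},{"dx": -60,"dz": -30},{"dx": -95,"dz": -30},{"dx": -130,"dz": -30},{"dx": -155,"dz": -30},{"dx": -162,"dz": -30},{"dx": -162,"dz": -30}]'| grep -E 'pos|width';python3 steer.py '[{},{},{}]'|grep pos; python3 - <<'E'
from h import *
im,c=snap('wrist','w12.png'); print(st()[1],c['position']); u=np.array(w2px(c,[612,-188,97])); print(u)
x,y=np.clip((u-[100,75]).astype(int),0,[512-200,384-150]); print(x,y)
a=cv2.imread('pics/w12.png')[y:y+150,x:x+200]; cv2.imwrite('pics/crop7.png',cv2.resize(a,None,fx=4,fy=4,interpolation=cv2.INTER_CUBIC))
im,c=snap('top','t12.png'); print([(b,capfit(c,b[0],64).round(1).tolist()) for b in blobs(im,*BL,40) if b[1]<130])
E
```

```text
eef_pos: [612.0, -262.4, 444.4]
grip_width: 0.267
eef_pos: [612.5, -260.5, 445.0]
[ 612.47747839 -260.6641348   444.97407312] [ 608.62832099 -178.65731848  414.23904892]
[253.46401491 101.12247664]
153 26
[(([263.0, 167.6], 75, [259, 163, 9, 10]), [648.3, -115.7]), (([242.9, 169.4], 76, [239, 165, 9, 10]), [643.2, -41.3]), (([265.1, 188.5], 71, [261, 184, 9, 10]), [570.1, -121.4]), (([244.9, 190.0], 68, [241, 186, 9, 9]), [566.2, -47.3])]
```

View pics/crop7.png

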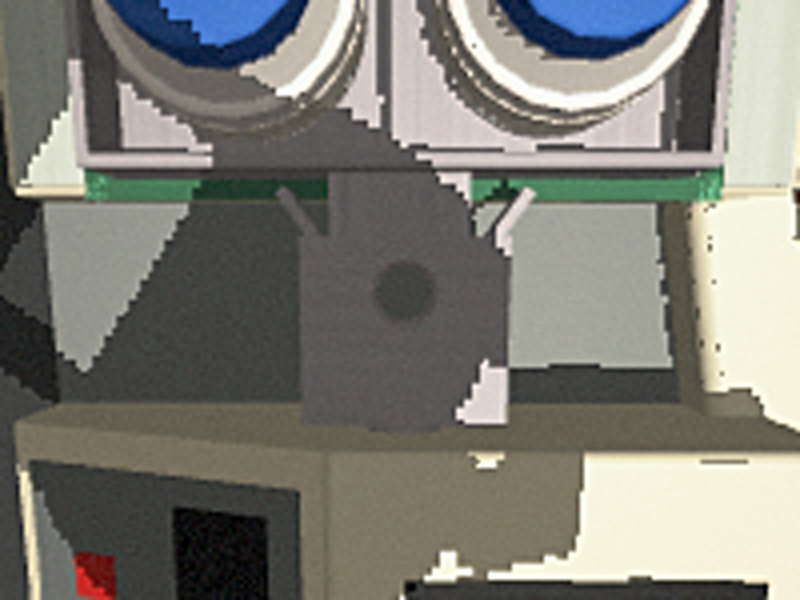

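```bash
python3 - <<'E'
from h import *
c=json.load(open('pics/w12.json')); h=px2w(c,153+404/4-.4,26+290/4-.4,97); print('hole',h)
c=json.load(open('pics/w10.json')); print(px2w(c,460,196,97))
E
python3 go.py 612 -188.5 360 2.57
```

```text
hole [ 611.99179048 -185.08455428   97.        ]
[ 612.97537933 -185.9756657    97.        ]
d [72.3  2.8 84.9] rot [0.    0.    0.001] len 112.0 t 41.1 p [ 612.5 -260.8  444.9] j6 -0.62 F [ 0.7 -0.4 -1.3]
```

```bash
python3 steer.py '[{"dx": 25,"dy": 1},{"dx": 55,"dy": 2,"dz": 15},{"dx": 72,"dy": 3,"dz": 40},{"dx": 74.3,"dy": 2.8,"dz": 70},{"dx": 74.3,"dy": 2.8,"dz": 88},{"dx": 74.3,"dy": 2.8,"dz": 93},{"dx": 74.3,"dy": 2.8,"dz": 93},{"dx": 74.3,"dy": 2.8,"dz": 93}]'| grep -E 'pos|width|^force'; python3 go.py 612 -186.5 288 2.57
```

```text
eef_pos: [612.0, -187.2, 353.1]
force: [-0.6, -0.5, -1.0]
grip_width: 0.267
d [ 0.8 -0.1 65.1] rot [0.002 0.001 0.   ] len 65.0 t 41.9 p [ 612.  -187.2  353.1] j6 -0.52 F [-0.6 -0.5 -1. ]
```

```bash
python3 steer.py '[{"dx": 0.5,"dz": 3},{"dx": 0.5,"dz": 6},{"dx": 0.5,"dz": 9},{"dx": 0.5,"dz": 9}]'| grep -E 'pos|^force'; python3 steer.py '[{"dz": 2},{"dz": 4},{"dz": 6},{"dz": 6}]'| grep -E 'pos|^force|rot'
```

```text
eef_pos: [611.8, -186.6, 342.2]
force: [0.2, -0.5, -0.9]
eef_pos: [611.8, -186.6, 336.3]
ee_rot: [-0.0, 0.691, 0.723, -0.0]
force: [0.6, -0.1, -1.0]
```

```bash
python3 steer.py '[{"dz": 3},{"dz": 6},{"dz": 9},{"dz": 9}]'| grep -E 'pos|^force'; python3 steer.py '[{"dz": 3},{"dz": 6},{"dz": 10},{"dz": 10}]'| grep -E 'pos|^force|torque'; python3 steer.py '[{"dz": 3},{"dz": 6},{"dz": 10},{"dz": 10}]'| grep -E 'pos|^force|rot'
```

```text
eef_pos: [611.8, -186.6, 327.1]
force: [0.2, -0.1, -0.8]
eef_pos: [611.7, -186.6, 316.9]
force: [-1.2, 0.2, -0.9]
eef_pos: [611.7, -186.6, 306.9]
ee_rot: [-0.001, 0.691, 0.723, -0.0]
force: [-0.1, 0.1, -0.9]
```

```bash
python3 steer.py '[{"dz": 4},{"dz": 8},{"dz": 13},{"dz": 17},{"dz": 18},{"dz": 18}]'| grep -E 'pos|^force'; python3 steer.py '[{"dz": 1},{"dz": 2},{"dz": 2.5},{"dz": 2.5}]'| grep -E 'pos|^force|torque'
```

```text
eef_pos: [611.8, -186.6, 289.5]
force: [-0.4, 1.3, -1.0]
eef_pos: [611.8, -186.6, 287.1]
force: [-0.0, 0.0, -1.6]
```

```bash
cat > go2.py <<'E'
# python3 go2.py x y z out : put grasp point 'out' mm along the pull direction from (x,y,z), tool along -pull, Y=-shaker y
import sys; from h import *
s,p,T=st(); a=[float(v) for v in sys.argv[1:]]
Rs=R.from_euler('z',.0455).as_matrix(); n=Rs@[-.521,0,.853]; n/=np.linalg.norm(n)
Y=-Rs[:,1]; G=np.c_[np.cross(Y,-n),Y,-n]; g=np.array(a[:3])+n*(155+a[3])
print('tcp',g.round(1),'d',(T.T@(g-p)).round(1),'rot',R.from_matrix(T.T@G).as_rotvec().round(3),'p',p.round(1),'j',np.round(s['joints'],2),'F',np.round(s['force'],1),'t',s['time_s'])
E
python3 steer.py '[{"dz": 1},{"dz": 1.5},{"dz": 1.5}]'| grep -E 'pos|^force'; python3 steer.py '[{},{},{},{"dz": -20},{"dz": -60},{"dz": -100},{"dz": -140},{"dz": -140}]' 0.6| grep -E 'pos|^force'
python3 go2.py 537.8 -319.7 122 120; python3 - <<'E'
from h import *
im,c=snap('top','t13.png')
for b in blobs(im,*GR,20):
    if 300<b[0][0]<330: print(b,capfit(c,b[0],0,112,132,18), px2w(c,*b[0],126))
for b in blobs(im,(0,120,70),(10,255,255),8):
    if 255<b[0][0]<295: print('red',b,capfit(c,b[0],97,5,55,12))
E
```

```text
eef_pos: [611.8, -186.6, 285.8]
force: [-0.4, -0.0, 0.0]
eef_pos: [611.6, -186.5, 432.0]
force: [-0.3, 0.1, 0.3]
tcp [ 394.6 -326.2  356.7] d [-129.4 -223.8   73.9] rot [-0.418  0.427  1.53 ] p [ 611.6 -186.5  432. ] j [-0.48  0.56  1.06  0.    1.51 -0.52] F [-0.3  0.1  0.3] t 46.0
([318.4, 196.6], 69, [314, 192, 10, 10]) [ 539.11397382 -320.08920185] [ 538.70647013 -319.55916811  126.        ]
```

```bash
python3 steer.py '[{"dx": -10,"dy": -18,"drx": -0.035,"dry": 0.036,"drz": 0.127},{"dx": -21,"dy": -37,"dz": 5,"drx": -0.07,"dry": 0.071,"drz": 0.255},{"dx": -32,"dy": -56,"dz": 10,"drx": -0.105,"dry": 0.107,"drz": 0.383},{"dx": -43,"dy": -75,"dz": 15,"drx": -0.139,"dry": 0.142,"drz": 0.51},{"dx": -54,"dy": -94,"dz": 20,"drx": -0.174,"dry": 0.178,"drz": 0.638},{"dx": -65,"dy": -112,"dz": 30,"drx": -0.209,"dry": 0.214,"drz": 0.765},{"dx": -76,"dy": -131,"dz": 38,"drx": -0.244,"dry": 0.249,"drz": 0.893},{"dx": -87,"dy": -150,"dz": 45,"drx": -0.279,"dry": 0.285,"drz": 1.02}]' 0.7 | grep -E 'pos|^force'; python3 go2.py 538.5 -319.9 122 90
```

```text
eef_pos: [464.9, -280.5, 378.9]
force: [1.2, -1.0, -0.1]
tcp [ 410.9 -325.7  331.1] d [-82.6   5.2  19.9] rot [-0.147  0.149  0.5  ] p [ 464.9 -280.5  378.9] j [-0.81  0.34  1.55  0.39  1.12  0.04] F [ 1.2 -1.  -0.1] t 46.85
```

```bash
python3 steer.py '[{"dx": -20,"dy": 1,"dz": 5,"drx": -0.037,"dry": 0.037,"drz": 0.125},{"dx": -40,"dy": 3,"dz": 10,"drx": -0.074,"dry": 0.074,"drz": 0.25},{"dx": -60,"dy": 4,"dz": 15,"drx": -0.11,"dry": 0.112,"drz": 0.375},{"dx": -82,"dy": 5,"dz": 20,"drx": -0.147,"dry": 0.149,"drz": 0.5},{"dx": -82,"dy": 5,"dz": 20,"drx": -0.147,"dry": 0.149,"drz": 0.5},{"dx": -82,"dy": 5,"dz": 20,"drx": -0.147,"dry": 0.149,"drz": 0.5},{"dx": -82,"dy": 5,"dz": 20,"drx": -0.147,"dry": 0.149,"drz": 0.5}]' 0.7 | grep -E 'pos|^force'; python3 go2.py 538.5 -319.9 122 2; python3 - <<'E'
from h import *
im,c=snap('wrist','w14.png'); print(w2px(c,[538.5,-319.9,122]), blobs(im,*GR,200))
im,c=snap('top','t14.png')
for b in blobs(im,(0,120,70),(10,255,255),8):
    if 255<b[0][0]<295: print('red',b,capfit(c,b[0],97,5,55,12))
E
```

```text
eef_pos: [413.0, -325.0, 333.3]
force: [-0.1, -0.1, 0.1]
tcp [ 456.7 -323.6  256. ] d [-3.   0.6 88.8] rot [-0.001  0.     0.01 ] p [ 413.  -325.   333.3] j [-0.96  0.33  1.71  0.6   0.89  0.22] F [-0.1 -0.1  0.1] t 47.55
(np.float64(251.6144132849706), np.float64(207.8375549872689)) [([139.2, 17.5], 565, [131, 0, 18, 40]), ([105.8, 79.8], 200, [99, 66, 12, 32]), ([62.9, 210.7], 798, [0, 165, 99, 60]), ([320.8, 186.1], 1492, [296, 171, 51, 32]), ([251.3, 208.0], 1821, [228, 184, 47, 49])]
red ([282.3, 177.5], 26, [280, 175, 6, 6]) [ 613.27968366 -187.3922816 ]
```

View pics/w14.png

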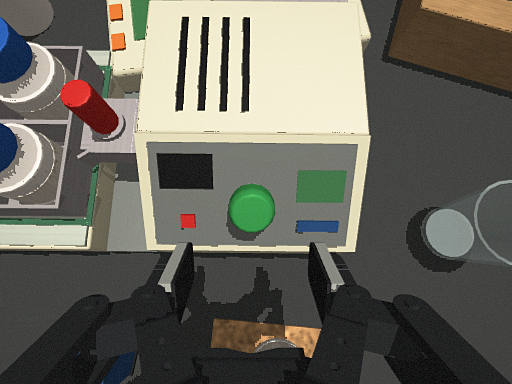

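Wrist view: pin seated in the yoke (flange at (107,125)), green knob at (251,208) exactly as predicted. Advancing, gripping and pulling.

```bash
python3 steer.py '[{"dx": -3,"dy": 0.6,"dz": 25,"drz": 0.01},{"dx": -3,"dy": 0.6,"dz": 50,"drz": 0.01},{"dx": -3,"dy": 0.6,"dz": 72,"drz": 0.01},{"dx": -3,"dy": 0.6,"dz": 84,"drz": 0.01},{"dx": -3,"dy": 0.6,"dz": 89,"drz": 0.01},{"dx": -3,"dy": 0.6,"dz": 89,"drz": 0.01},{"dx": -3,"dy": 0.6,"dz": 89,"drz": 0.01}]' 0.7 | grep -E 'pos|^force'; python3 go2.py 538.5 -319.9 122 2;  python3 steer.py '[{},{},{},{}]' 0 40 | grep -E 'pos|force|width'
```

```text
eef_pos: [456.3, -324.2, 256.4]
force: [-0.8, -0.7, 0.1]
tcp [ 456.7 -323.6  256. ] d [ 0.2 -0.5  0.6] rot [ 0.001 -0.001 -0.002] p [ 456.3 -324.2  256.4] j [-0.89  0.5   1.68  0.68  0.73  0.17] F [-0.8 -0.7  0.1] t 48.35
eef_pos: [456.1, -323.7, 256.6]
force: [-6.6, 5.7, 8.0]
grip_width: 0.402
grip_force: 38.6
```

```bash
python3 steer.py '[{"dz": -4},{"dz": -8},{"dz": -12},{"dz": -15},{"dz": -16.5},{"dz": -16.5},{"dz": -16.5},{"dz": -16.5}]' | grep -E 'pos|force|width'; python3 - <<'E'
from h import *
im,c=snap('wrist','w15.png'); im,c=snap('top','t15.png')
for b in blobs(im,*GR,20):
    if 300<b[0][0]<330: print(b)
E
```

```text
eef_pos: [448.0, -324.0, 269.6]
force: [8.6, 3.4, -5.5]
grip_width: 0.401
grip_force: 40.5
([320.0, 198.2], 68, [316, 194, 9, 10])
```

```bash
python3 steer.py '[{},{},{},{},{"dz": -25},{"dz": -60},{"dz": -95},{"dz": -110}]' 0.7 | grep -E 'pos|force|width'; python3 steer.py '[{},{},{}]' | grep -E 'pos|^force'; python3 - <<'E'
from h import *
im,c=snap('wrist','w16.png'); print(w2px(c,[538.5,-319.9,122]), [b for b in blobs(im,*GR,200) if 200<b[0][0]<300])
im,c=snap('top','t16.png')
for b in blobs(im,(0,120,70),(10,255,255),8):
    if 255<b[0][0]<295: print('red',b,capfit(c,b[0],97,5,55,12))
print([capfit(c,b[0],64).round(1).tolist() for b in blobs(im,*BL,40) if b[1]<130],[capfit(c,b[0],4).round(1).tolist() for b in blobs(im,*YE,40)])
E
```

```text
eef_pos: [389.5, -327.3, 366.2]
force: [0.1, 0.1, 0.9]
grip_width: 0.7
grip_force: 0.0
eef_pos: [390.8, -326.9, 362.4]
force: [1.4, 0.2, -0.1]
(np.float64(250.85520180294648), np.float64(188.22052044752758)) [([250.6, 188.3], 1372, [231, 167, 41, 43])]
red ([282.3, 177.5], 26, [280, 175, 6, 6]) [ 613.27968366 -187.3922816 ]
[[647.9, -116.0], [642.8, -41.7], [569.7, -121.4], [565.4, -46.9]] []
```

```bash
python3 -c "
from rig import ctrl, viewer
print(ctrl.finish_job())"
```

```text
the job is handed in; nothing more can be done
None
```

I did every step and handed the job in at about 50 s; the rig gave no verdict. All four blue-capped bottles are in the pan, and the one yellow-capped bottle is on the mat (the arm hid it from the camera at the final check). The pan is coupled to the yoke, the pin is seated, and the start knob was pulled about 15 mm and sprang back to rest.

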